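Open the label printer and hold its roll guide out at the width pointer

ROBOT

A 6-joint arm with a two-finger parallel gripper is mounted at the origin on the work surface; the furniture and walls round the work are solid. World frame = base frame: x ahead of the robot, y to its left, z up, the work surface at z = 0. Lengths are in m, angles in rad, forces in N, time in s.
With the tool pointing down it reaches from about 0.425 to 0.95 m from the base axis. Payload 3.5 kg.
Tool frame: the origin (TCP) lies between the finger pads; the fingertips stand 25 mm ahead of it and the grasp point (between the pads) lies 6 mm ahead of it; z points along the fingers, y is the direction in which the jaws open and shut (so a half turn about z gives the same grasp; the last joint's range is limited). The gripper opens to 85 mm and grips with 20 to 120 N. Pads are 22 mm wide; open, the fingers measure 114 mm over their backs; the gripper's body (76 mm by 85 mm) begins 54 mm behind the grasp point. The pads swing forward as they close: fully open they stand 13 mm farther back than shut.
Start: joints at [-1.482, 0.286, 1.577, -0, 1.279, -0.15], TCP at [0.16, -0.656, 0.256] pointing down, gripper open.
Joint ranges: [-2.77, 2.77], [-0.9, 2.22], [0.21, 2.48], [-1.53, 4.67], [0.24, 2.81], [-2.84, 2.84]. Speed limits (rad/s): [2.79, 2.79, 3.14, 3.14, 3.14, 3.14].

INTERFACE

Orientations are given as a rotation vector (axis times angle).
In Python, from station import bot gives the robot as it stands.
- The arm moves only by the tool play_rows, never from a script. Its argument "rows" is text: rows parted by semicolons, each of 7 numbers parted by spaces: the turn, a rotation vector about the tool's x, y, z in rad, then the shift along the tool's x, y, z in m, then the closure in counts, from 0 (fully open) to 255 (shut). In form: rx ry rz x y z gripper; .... A call has 1 to 8 rows; each row is the pose to reach, as a shift and turn from the pose commanded when the call began, along the tool's axes at that moment; what a row does not reach only later rows make up. A row lasts 1/10 s, in which the tool goes at most 50 mm and 8.59 degrees, less where a joint would pass 70% of its speed; a pose out of reach is approached as far as the arm can. A call with a gripper value outside its range is refused whole. The fingers move at their own pace and stop on an object; "newtons" is the grip in N (left out, the last holds). Time passes only in rows, so rows that repeat a pose let the fingers close. It gives the time, the measured TCP pose, the force and the opening at its end, in the units of the state.
- bot.state(): the state, without advancing time (a new reading comes with each control period).
- bot.get_image(name): name is "scene" or "top" or "wrist"; returns the picture (400x640x3 uint8, red, green, blue); there is no depth.
- bot.calibration(name): a dict with "camera_matrix" (3x3 intrinsics, pixels), "R" (3x3) and "t" (3): a world point X has camera coordinates R X + t. Camera axes: x right, y down, z forward; pixel columns grow to the right and rows downward; lengths in m; the calibration is good to about 2 mm. A picture is of the moment at which its call begins: read the wrist's pose just before it. calibration takes no time and is no camera call; for the wrist camera it gives the pose at the moment of the call.
- bot.job_done(): hands the job in, once; it reports no verdict.
The state is a dict: "time_s": time; "joints": joint angles; "qd": joint speeds; "tau": joint torques, N m; "tcp_pos": TCP position; "ee_rot": TCP orientation; "ft_force": force on the tool from outside, world axes, zero at the start; "ft_torque": the same for the moment, N m; "width": finger opening in m.
Only numpy, scipy, OpenCV 4.12 (cv2) and the standard library are available. Lean on these libraries where they do the work, as an engineer would, in place of code of your own. Each camera call takes 0.05 s, during which the arm holds its last target.

TASK

The label printer needs a new roll: swing its cover right back by the tongue at its front, then pull the spring-loaded roll guide inside sideways, away from the fixed cheek, until its index stands level with the small pointer clamped on the rule. Finish while still holding the guide there, steady, so that I can drop the roll in (it springs back if you let go), and leave the things round the printer where they are.

Things in the scene. Friction and masses are not known exactly. Their poses are not given: they have to be found in the camera images.
- printer: Grey label printer, fixed on the bench, front turned to the robot's left. Origin: centre of its underside; x points from its front to its back, y to its left, z up. Base 160 mm deep (x), 190 mm wide (y), open-topped, rim 95 mm high (149 mm with the cover shut). Inside: a fixed black roll cheek (y +64 to +85 mm, top 97 mm high), the sliding guide, before them a metal rule along y, 85.5 mm high
- cover (a joint): Cover hinge angle in rad: 0 closed, grows as the front edge swings up and back, stop at 1.8. Stiff friction hinge (about 0.4 N m): the cover stays where it is left. The cover weighs about 0.25 kg
- cover_hinge (a point): Middle of the cover's hinge line, which runs along the printer's y axis, at the rear of the rim (72 mm behind the printer's centre, 95 mm high)
- cover_grip (a point): Grip point of the tongue, the cover's handle: a flat tab 40 mm wide (y), 12 mm thick, standing 36 mm out from the middle of the cover's front edge; the point is at mid-width and mid-thickness, 24 mm out from that edge, 176 mm from the hinge line. Pinched by its two sides (fingers closing along the printer's y) it pivots between the fingers as the cover swings. Its axes turn with the cover
- guide: The sliding roll guide: upright black disc 68 mm across, 10 mm thick (y), on top a tab 36 mm (x) by 10 mm (y) ending 136 mm above the bench, 41 mm above the rim. Axes parallel to the printer's; origin 12 mm above the bench, under the disc. At rest its disc is 44 mm from the fixed cheek's plate; with the cover open all is free beside the tab above 97 mm height
- guide_tab (a point): Grip point in the middle of the guide's tab, 15 mm below its upper end, 121 mm above the bench
- guide_index (a point): Tip of the guide's index, a 7 mm wide arm that reaches forward over the rule and ends in a point; it moves with the guide. At rest it is 23 mm left of the printer's middle (its y = +23 mm). The guide slides along the printer's -y (to its right), up to 85 mm; a spring pulls it back with about 7 N at rest, 13 N at 60 mm, and it does not latch
- width_pointer: Small black pointer (13 mm wide, with a metal thumbscrew) clamped immovably on the rule, its point towards the bay; its origin is the tip of that point, on the rule's surface. Axes parallel to the printer's. It marks the width wanted: the guide's index must stand at the same y of the printer
- next_roll: White label roll, 96 mm across, 60 mm high, lying flat on the bench behind the printer; origin at the centre of its underside. Leave alone
- carton: Small brown carton, 125 x 74 mm, 58 mm high, on the bench before the printer's front, its near side 20 to 40 mm from the end of the tongue; origin at the centre of its underside. Leave alone

How it is judged:
On the way, in this order (a step that is already met when the one before it is completed fails the run):
1. the cover is swung right back (over 1.4 rad), the guide still at rest (value of joint cover above 1.4 rad and y of guide_index in the frame of printer above 0.015 m), for 0.2 s.
2. the guide is held by the fingers with its index within 3 mm of the pointer for half a second (y of guide_index in the frame of width_pointer between -0.003 and 0.003 m and contact force between the fingers and guide above 3 N), for 0.5 s.
At the end, for the whole second after the job is handed in: The cover stands open by more than 1.4 rad; the fingers hold the guide (more than 3 N between them, nothing else propping it) at rest, under 10 mm/s, with its index within 3 mm of the pointer along the printer's y, all through the last second (all of step 2 and linear speed of guide below 0.01 m/s and value of joint cover above 1.4 rad and contact force between each of next_roll, carton and guide below 0.5 N); the arm keeps its last pose, push and grip.
It fails at once if a thing beside the printer is shifted by more than 25 mm (distance of any of next_roll, carton from where it was at the start of the episode above 0.025 m).
It also fails if it takes over 51 s, if anything falls off the work surface, if the arm or the gripper's body presses on something with over 40 N, if the wrist force passes 120 N, or if a joint passes its speed limit or range.

## Working session

There is one attempt and no reset: what is moved stays moved. The work goes in short steps, Python scripts to look and compute and a tool call to move; the robot and the scene stay as the last step left them, time stands still between calls to the robot, and variables do not carry over. Pictures are saved under pics/ and viewed, and the job is handed in when it is done.

Besides the shell and the picture viewer there is one more tool, called after "Call:" as name(argument=value, ...) on one line, values as JSON. play_rows: Moves the arm, as the interface text tells. Its arguments: {"type":"object","properties":{"rows":{"type":"string"},"newtons":{"type":"number"}},"required":["rows"]}

```bash
mkdir -p pics; python3 - <<'E'
from station import bot
import cv2
for n in ["scene","top","wrist"]:
    c=bot.calibration(n); im=bot.get_image(n)
    cv2.imwrite(f"pics/{n}0.png",im[:,:,::-1]); print(n,c)
s=bot.state(); print({k:s[k] for k in ["time_s","tcp_pos","ee_rot","ft_force","width"]})
E
```

```text
scene {'camera_matrix': array([[426.83253519,   0.        , 322.27103099],
       [  0.        , 426.83253519, 190.562982  ],
       [  0.        ,   0.        ,   1.        ]]), 'R': array([[-0.61786455, -0.78628264,  0.00173348],
       [-0.48550252,  0.37977411, -0.78743821],
       [ 0.61849066, -0.48737176, -0.61639116]]), 't': array([0.36019368, 0.28465151, 0.63588548])}
top {'camera_matrix': array([[494.40974006,   0.        , 324.1077242 ],
       [  0.        , 494.40974006, 205.24033455],
       [  0.        ,   0.        ,   1.        ]]), 'R': array([[ 0.01281424, -0.99917553,  0.03852348],
       [-0.98739193, -0.01872337, -0.15718336],
       [ 0.15777506, -0.03602358, -0.98681778]]), 't': array([0.02104625, 0.50048622, 0.90970096])}
wrist {'camera_matrix': array([[326.7127546 ,   0.        , 321.53432577],
       [  0.        , 326.7127546 , 193.44827008],
       [  0.        ,   0.        ,   1.        ]]), 'R': array([[ 0.23586422, -0.97178513, -0.00131412],
       [-0.93018083, -0.22615738,  0.28916513],
       [-0.28130357, -0.06698134, -0.95727833]]), 't': array([-0.67440736, -0.03568   ,  0.37866124])}
{'time_s': 0.15, 'tcp_pos': array([ 0.15964773, -0.65536663,  0.25521634]), 'ee_rot': array([-3.11736216e+00, -3.73947788e-01, -1.15261386e-04]), 'ft_force': array([1.05934699, 0.54997548, 0.4539164 ]), 'width': 0.08572860096818737}
```

View pics/scene0.png

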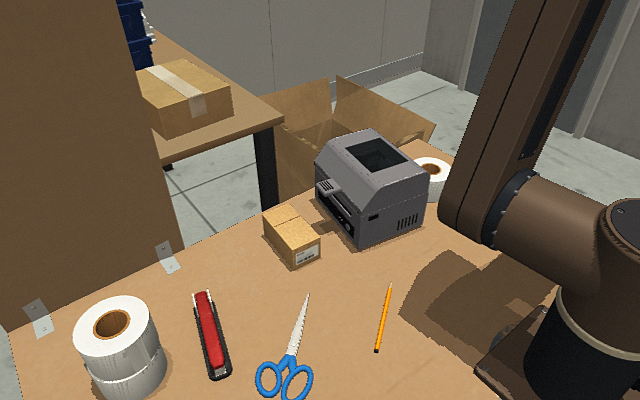

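View pics/top0.png

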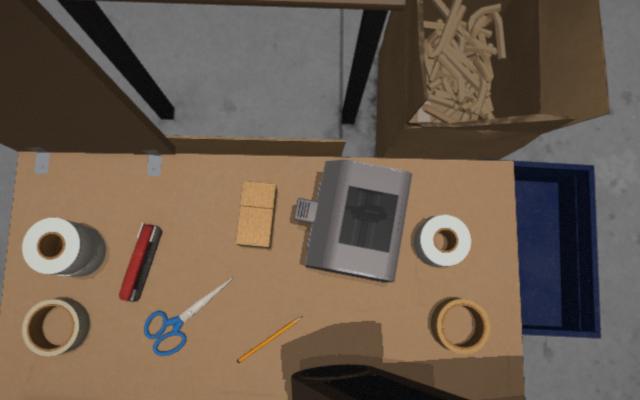

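The top view shows the printer at about (358,220), its tongue at (306,210), the carton at (257,213) and the roll at (445,240). I'll zoom in on these.

```bash
python3 - <<'E'
import cv2
t=cv2.imread("pics/top0.png")[145:295,225:425]; cv2.imwrite("pics/top0c.png",cv2.resize(t,None,fx=4,fy=4,interpolation=cv2.INTER_CUBIC))
t=cv2.imread("pics/scene0.png")[120:280,250:450]; cv2.imwrite("pics/scene0c.png",cv2.resize(t,None,fx=3.7,fy=3.7,interpolation=cv2.INTER_CUBIC))
E
```

```text
(no output)
```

View pics/top0c.png

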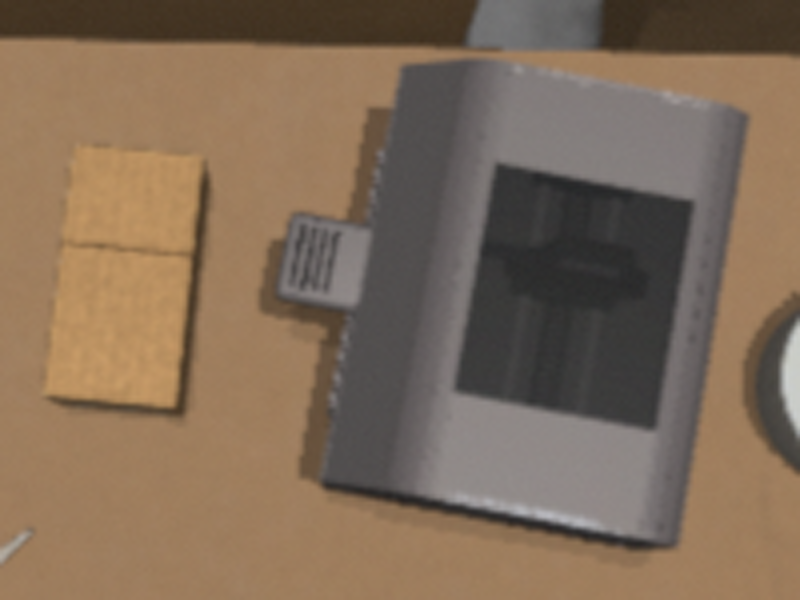

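View pics/scene0c.png

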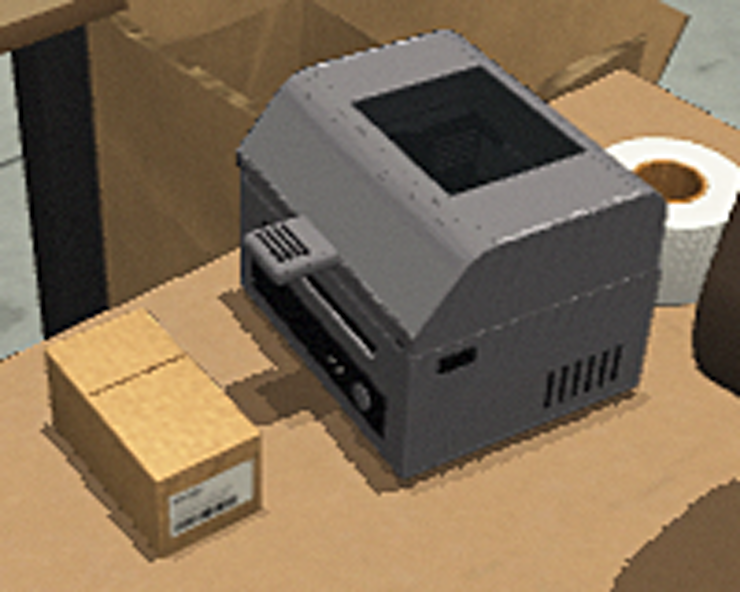

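View pics/wrist0.png

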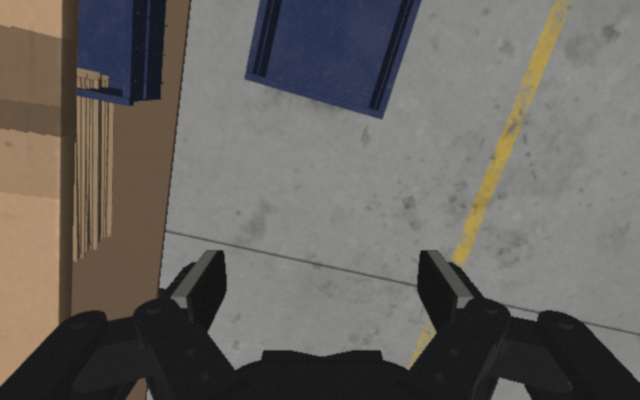

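The tongue's end corners are at about (292,214) and (280,298) in the top crop. The printer's front edge runs from (402,68) to (325,487), and the near bottom corner is at (403,478) in the scene crop. I'll cast these points onto planes.

```bash
cat > h.py <<'E'
import numpy as np
from station import bot
def cam(n): 
    c=bot.calibration(n); return np.array(c["camera_matrix"]),np.array(c["R"]),np.array(c["t"])
def ray(n,uv,c=None):
    K,R,t=c or cam(n); d=R.T@np.linalg.inv(K)@np.array([*uv,1.]); return -R.T@t,d
def plane(n,uv,z,c=None):
    o,d=ray(n,uv,c); return o+d*(z-o[2])/d[2]
def proj(n,X,c=None):
    K,R,t=c or cam(n); p=K@(R@np.array(X)+t); return p[:2]/p[2]
E
python3 - <<'E'
from h import *
T=lambda u,v:(u/4+225-.4,v/4+145-.4)
S=lambda u,v:(u/3.7+250-.4,v/3.7+120-.4)
obs=[("top",T(402,68),95,(-80,95)),("top",T(325,487),95,(-80,-95)),
("scene",S(403,478),0,(-80,-95)),("scene",S(410,350),95,(-80,-95)),("scene",S(240,158),95,(-80,95)),("scene",S(638,385),0,(80,-95)),
("top",T(292,214),105,(-116,20)),("top",T(280,298),105,(-116,-20))]
P=[];Q=[]
for n,uv,z,q in obs:
    p=plane(n,uv,z/1000); P.append(p[:2]);Q.append(np.array(q)/1000); print(n,q,p.round(4))
P=np.array(P);Q=np.array(Q)
def fit(P,Q):
    pc,qc=P.mean(0),Q.mean(0); H=(Q-qc).T@(P-pc)
    a=np.arctan2(H[0,1]-H[1,0],H[0,0]+H[1,1]); R=np.array([[np.cos(a),-np.sin(a)],[np.sin(a),np.cos(a)]])
    return a,pc-R@qc,R
a,t,R=fit(P,Q); print(a,t); print((P-(Q@R.T+t)).round(4))
# triangulate tongue height: end corners in scene
for n,uvt,uvs in [("L",T(292,214),S(246,232)),("R",T(280,298),S(285,268))]:
    o1,d1=ray("top",uvt);o2,d2=ray("scene",uvs)
    A=np.c_[d1,-d2];s=np.linalg.lstsq(A,o2-o1,rcond=None)[0];print(n,o1+d1*s[0],o2+d2*s[1])
print([ray(n,(0,0))[0] for n in("top","scene")])
for uv in [(77,148),(205,157),(182,408),(47,398)]: print("carton",plane("top",T(*uv),.058).round(4))
E
```

```text
top (-80, 95) [0.5721 0.0302 0.095 ]
top (-80, -95) [0.3812 0.0619 0.095 ]
scene (-80, -95) [0.3925 0.0578 0.    ]
scene (-80, -95) [0.3906 0.0618 0.095 ]
scene (-80, 95) [0.578  0.0256 0.095 ]
scene (80, -95) [ 0.3642 -0.0983  0.    ]
top (-116, 20) [0.5016 0.0789 0.105 ]
top (-116, -20) [0.4637 0.0834 0.105 ]
-1.7280416209734297 [ 0.46813751 -0.03421637]
[[-0.0024  0.0003]
 [-0.0056  0.0022]
 [ 0.0057 -0.0019]
 [ 0.0037  0.0021]
 [ 0.0035 -0.0044]
 [ 0.0024  0.    ]
 [-0.0045  0.0017]
 [-0.0028 -0.0001]]
L [0.50048815 0.07877945 0.11124155] [0.50141552 0.07977859 0.11142066]
R [0.46270824 0.08322084 0.1126449 ] [0.46324768 0.08378304 0.11272819]
[array([0.35037825, 0.06317038, 0.97556641]), array([-0.0325393 ,  0.48502339,  0.61547527])]
carton [0.5393 0.1815 0.058 ]
carton [0.5362 0.1213 0.058 ]
carton [0.4178 0.1286 0.058 ]
carton [0.4214 0.1907 0.058 ]
```

```bash
cat >> h.py <<'E'
from scipy.spatial.transform import Rotation as Ro
def down(phi,tilt=0.0):
    # jaw (tool y) along world angle phi, tool z down; tilt about tool y
    y=np.array([np.cos(phi),np.sin(phi),0]);z=np.array([0,0,-1.]);x=np.cross(y,z)
    return Ro.from_matrix(np.c_[x,y,z])*Ro.from_rotvec([0,tilt,0])
def go(p,Rt):
    s=bot.state();Rc=Ro.from_rotvec(s["ee_rot"])
    print("rot",(Rc.inv()*Rt).as_rotvec().round(3),"shift",Rc.inv().apply(np.array(p)-s["tcp_pos"]).round(4))
E
python3 - <<'E'
from h import *
Rt=down(-0.157); go((.48,-.4,.30),Rt); go((.48,.069,.22),Rt); print(bot.state()["joints"])
E
```

```text
rot [-1.000e-03 -1.000e-03 -1.175e+00] shift [ 0.3717 -0.1724 -0.0444]
rot [-1.000e-03 -1.000e-03 -1.175e+00] shift [ 0.4826 -0.628   0.0365]
[-1.48200376e+00  2.87025126e-01  1.57785285e+00  1.65238439e-05
  1.27859791e+00 -1.49984254e-01]
```

Call:
play_rows(rows="0 0 -0.6 0.37 -0.17 -0.045 0;0 0 -1.175 0.37 -0.17 -0.045 0;0 0 -1.175 0.37 -0.17 -0.045 0;0 0 -1.175 0.37 -0.17 -0.045 0;0 0 -1.175 0.37 -0.17 -0.045 0;0 0 -1.175 0.37 -0.17 -0.045 0;0 0 -1.175 0.37 -0.17 -0.045 0;0 0 -1.175 0.37 -0.17 -0.045 0")

```text
time_s: 0.95
tcp_pos: [0.4727, -0.4074, 0.3002]
ee_rot: [-2.383, -2.047, 0.0]
ft_force: [0.3, -0.0, -0.2]
width: 0.0852
```

```bash
python3 - <<'E'
from h import *
Rt=down(-0.157); go((.48,.069,.22),Rt); print(bot.state()["joints"])
E
```

```text
rot [-0.    -0.     0.006] shift [ 0.4721 -0.0646  0.0803]
[-8.73782135e-01  1.45327245e-01  1.66192835e+00 -4.50594419e-05
  1.33469416e+00 -7.22302466e-01]
```

Call:
play_rows(rows="0 0 0 0.472 -0.0645 0.02 0;0 0 0 0.472 -0.0645 0.02 0;0 0 0 0.472 -0.0645 0.02 0;0 0 0 0.472 -0.0645 0.02 0;0 0 0 0.472 -0.0645 0.02 0;0 0 0 0.472 -0.0645 0.02 0;0 0 0 0.472 -0.0645 0.02 0;0 0 0 0.472 -0.0645 0.02 0")

```text
time_s: 1.75
tcp_pos: [0.4793, -0.0076, 0.2833]
ee_rot: [2.389, 2.04, 0.0]
ft_force: [0.8, 0.3, 0.2]
width: 0.0856
```

Call:
play_rows(rows="0 0 0 0.07 -0.01 0.06 0;0 0 0 0.07 -0.01 0.06 0;0 0 0 0.07 -0.01 0.06 0;0 0 0 0.07 -0.01 0.06 0")

```text
time_s: 2.15
tcp_pos: [0.4804, 0.0618, 0.2227]
ee_rot: [-2.386, -2.042, 0.003]
ft_force: [0.8, -0.6, 0.5]
width: 0.0854
```

```bash
python3 - <<'E'
from h import *
import cv2,pickle
c=cam("wrist"); im=bot.get_image("wrist"); pickle.dump(c,open("w1.pkl","wb"))
cv2.imwrite("pics/w1.png",im[:,:,::-1]);s=bot.state();print(s["tcp_pos"],s["ee_rot"],s["joints"])
E
```

```text
[0.48126338 0.06095443 0.22389717] [2.38780132e+00 2.04043203e+00 2.02686282e-04] [-8.33377326e-02 -1.11407775e-01  2.06387277e+00 -4.61930721e-04
  1.18851131e+00  7.34022645e-02]
```

View pics/w1.png

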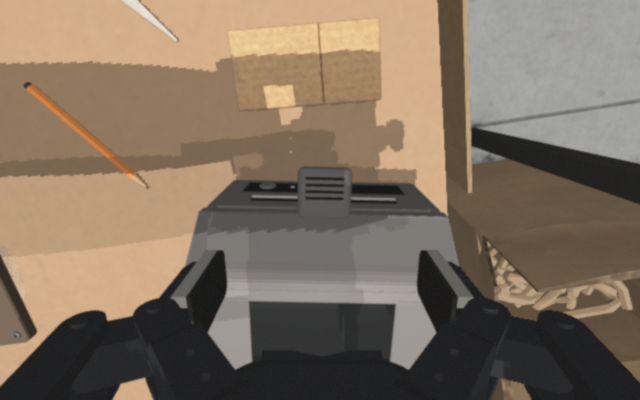

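The wrist view shows the tongue's end corners at (300,168) and (351,168), and its root at y≈213. The carton is beyond it, and the edges run level in the image.

```bash
python3 - <<'E'
from h import *
import pickle
c=pickle.load(open("w1.pkl","rb"))
for uv,z in [((299,167),.111),((352,167),.111),((299,213),.111),((351,213),.111),((198,211),.1),((447,214),.1)]: print(uv,plane("wrist",uv,z,c).round(4))
a,b=plane("wrist",(299,168),.111,c),plane("wrist",(352,168),.111,c); print(np.linalg.norm(a-b),np.arctan2(*(b-a)[[1,0]]))
f,g=plane("wrist",(198,211),.1,c),plane("wrist",(447,214),.1,c); print(np.linalg.norm(f-g),np.arctan2(*(g-f)[[1,0]]),(f+g)/2)
T=lambda u,v:(u/4+225-.4,v/4+145-.4)
for uvw,uvt in [((299,167),T(292,214)),((352,167),T(280,298))]:
  for uvt in [T(292,214),T(280,298)]:
    o1,d1=ray("top",uvt);o2,d2=ray("w",uvw,c)
    s=np.linalg.lstsq(np.c_[d1,-d2],o2-o1,rcond=None)[0];print(o1+d1*s[0],o2+d2*s[1])
print(np.linalg.inv(np.eye(3))@ray("w",(0,0),c)[0])
E
```

```text
(299, 167) [0.4691 0.0881 0.111 ]
(352, 167) [0.5065 0.0823 0.111 ]
(299, 213) [0.463  0.0537 0.111 ]
(351, 213) [0.5013 0.0477 0.111 ]
(198, 211) [0.3841 0.0636 0.1   ]
(447, 214) [0.5756 0.0311 0.1   ]
0.037846775729392 -0.15557579939772997
0.19425885932197218 -0.16831410754985288 [0.47988185 0.04734903 0.1       ]
[0.49116892 0.07781039 0.16490114] [0.47447166 0.09862933 0.16237726]
[0.46605248 0.08381778 0.08695436] [0.46664103 0.08321301 0.08701692]
[0.5041876  0.07916413 0.08994029] [0.50770893 0.077546   0.09052262]
[0.46873491 0.08429658 0.06634789] [0.50885372 0.07312319 0.0713107 ]
[0.49287428 0.1348589  0.33948003]
```

```bash
python3 - <<'E'
from h import *
go((.483,.071,.102),down(-0.158))
E
```

```text
rot [0.001 0.    0.001] shift [1.020e-02 1.000e-04 1.219e-01]
```

Call:
play_rows(rows="0 0 0 0.01 0 0.04 0;0 0 0 0.01 0 0.08 0;0 0 0 0.01 0 0.11 0;0 0 0 0.01 0 0.122 0;0 0 0 0.01 0 0.122 0;0 0 0 0.01 0 0.122 0")

```text
time_s: 2.8
tcp_pos: [0.4842, 0.0703, 0.1034]
ee_rot: [2.388, 2.037, 0.004]
ft_force: [-0.1, -0.1, 0.7]
width: 0.0853
```

```bash
python3 - <<'E'
from h import *
import cv2
for n in ["wrist","scene"]:
    im=bot.get_image(n)
    if n=="scene": im=cv2.resize(im[120:280,250:450],None,fx=3.7,fy=3.7)
    cv2.imwrite(f"pics/{n}2.png",im[:,:,::-1])
s=bot.state();print(s["tcp_pos"],s["ft_force"])
E
```

```text
[0.48445006 0.07061397 0.10389967] [-0.57821852  0.76555297  0.54749833]
```

View pics/wrist2.png

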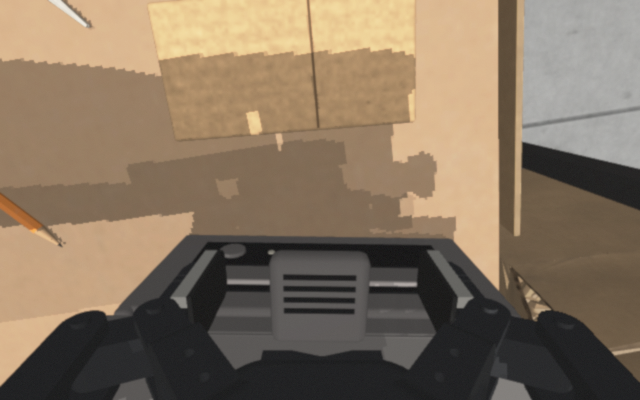

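View pics/scene2.png

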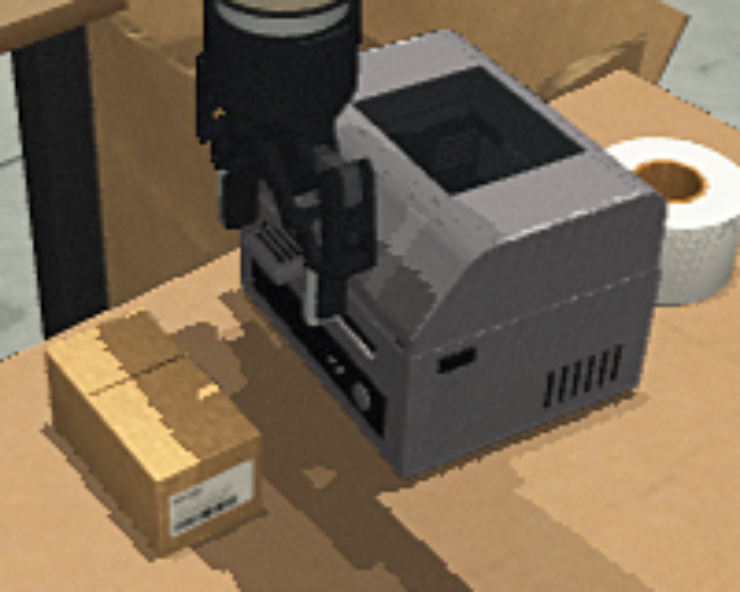

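The tongue (269–369 px) sits centred between the fingers. I'll close on it now.

Call:
play_rows(rows="0 0 0 0 0 0 255;0 0 0 0 0 0 255;0 0 0 0 0 0 255;0 0 0 0 0 0 255;0 0 0 0 0 0 255;0 0 0 0 0 0 255;0 0 0 0 0 0 255", newtons=60)

```text
time_s: 3.6
tcp_pos: [0.4833, 0.0711, 0.1023]
ee_rot: [2.389, 2.039, 0.002]
ft_force: [-0.7, 0.3, 5.3]
width: 0.0391
```

```bash
python3 - <<'E'
from h import *
import cv2
im=bot.get_image("wrist"); cv2.imwrite("pics/w3.png",im[:,:,::-1])
E
```

```text
(no output)
```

View pics/w3.png

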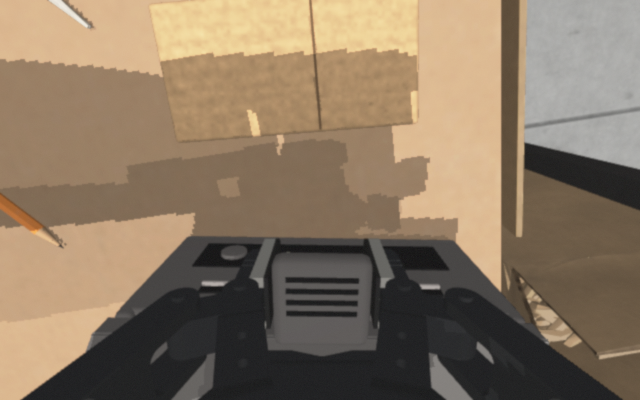

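Call:
play_rows(rows="0 0 0 -0.001 0 -0.0176 255;0 0 0 -0.0035 0 -0.035 255;0 0 0 -0.008 0 -0.052 255;0 0 0 -0.014 0 -0.0685 255")

```text
time_s: 4.05
tcp_pos: [0.4806, 0.0567, 0.1689]
ee_rot: [2.389, 2.038, 0.002]
ft_force: [6.2, -3.9, -7.6]
width: 0.0393
```

```bash
python3 - <<'E'
from h import *
import cv2
im=bot.get_image("scene"); cv2.imwrite("pics/s4.png",im[:,:,::-1]); s=bot.state();print(s["tcp_pos"],s["ft_force"],s["ft_torque"])
go((.483,.071,.102),down(-.158))
E
```

```text
[0.48055776 0.05571876 0.17122544] [ 0.66422914 -3.89895269 -1.86340918] [-0.23025314 -0.06318459 -0.32514414]
rot [0.001 0.002 0.   ] shift [ 0.0156 -0.      0.0692]
```

View pics/s4.png

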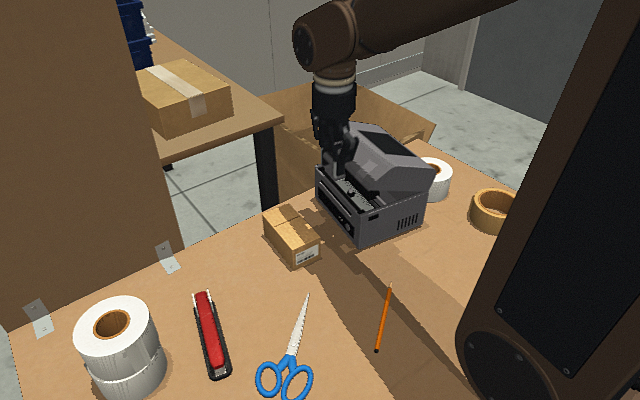

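The cover is lifting well, now at about 0.4 rad, with low forces.

Call:
play_rows(rows="0 0 0 -0.0075 0 -0.016 255;0 0 0 -0.0167 0 -0.031 255;0 0 0 -0.0274 0 -0.045 255;0 0 0 -0.0394 0 -0.0578 255;0 0 0 -0.0526 0 -0.0694 255;0 0 0 -0.0669 0 -0.0796 255;0 0 0 -0.082 0 -0.0884 255")

```text
time_s: 4.8
tcp_pos: [0.4665, -0.023, 0.2555]
ee_rot: [-2.385, -2.036, -0.001]
ft_force: [5.5, 0.5, -9.7]
width: 0.0388
```

```bash
python3 - <<'E'
from h import *
import cv2
im=bot.get_image("scene"); cv2.imwrite("pics/s5.png",im[50:300,200:500,::-1]); s=bot.state();print(s["tcp_pos"],s["ft_force"],s["ft_torque"],s["width"])
go((.483,.071,.102),down(-.158))
E
```

```text
[ 0.46624079 -0.02499297  0.25656012] [-1.19513041 -2.90688735 -5.50597582] [ 0.11019889  0.00422622 -0.13302257] 0.03884724408965966
rot [-0.004 -0.001 -0.   ] shift [0.0973 0.0021 0.1546]
```

View pics/s5.png

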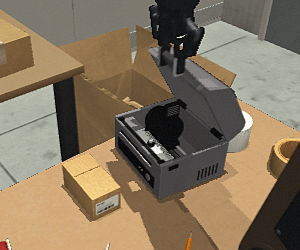

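Call:
play_rows(rows="0 0 0 -0.016 0 -0.007 255;0 0 0 -0.0327 0 -0.0127 255;0 0 0 -0.05 0 -0.0165 255;0 0 0 -0.0674 0 -0.0187 255;0 0 0 -0.085 0 -0.019 255;0 0 0 -0.0937 0 -0.0186 255;0 0 0 -0.0937 0 -0.0186 255")

```text
time_s: 5.55
tcp_pos: [0.4504, -0.1149, 0.2744]
ee_rot: [-2.382, -2.033, 0.004]
ft_force: [-7.2, 2.1, -0.9]
width: 0.0389
```

```bash
python3 - <<'E'
from h import *
import cv2
im=bot.get_image("scene"); cv2.imwrite("pics/s6.png",cv2.resize(im[50:270,230:500,::-1],None,fx=2.7,fy=2.7)); s=bot.state();print(s["tcp_pos"],s["ft_force"],s["ft_torque"],s["width"],s["joints"])
go((.483,.071,.102),down(-.158))
E
```

```text
[ 0.45044507 -0.11477999  0.2743861 ] [-5.75410868  2.44496612 -2.10902583] [ 0.80232747  0.42527597 -0.16202887] 0.038991784878167735 [-4.69051408e-01 -2.02911513e-01  2.04916879e+00  1.55160785e-03
  1.30585044e+00 -3.11894128e-01]
rot [-0.01  -0.005  0.   ] shift [0.1878 0.0046 0.1732]
```

View pics/s6.png

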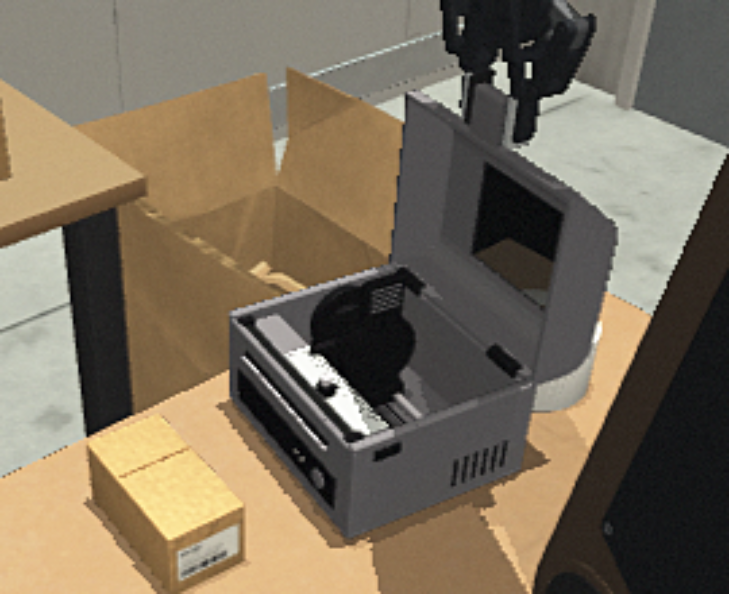

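The cover now stands at about 1.6 rad. Inside I can see the guide's disc and tab, plus the pointer's thumbscrew on the rule at about (327,388). I'll release and back off upward.

Call:
play_rows(rows="0 0 0 0 0 0 0;0 0 0 0 0 0 0;0 0 0 0 0 0 0;0 0 0 0 0 0 0;0 0 0 0 0 -0.03 0;0 0 0 0 0 -0.07 0;0 0 0 0 0 -0.07 0")

```text
time_s: 6.3
tcp_pos: [0.4551, -0.1173, 0.3539]
ee_rot: [2.38, 2.033, 0.007]
ft_force: [0.1, 0.6, 0.8]
width: 0.0852
```

```bash
python3 - <<'E'
from h import *
import cv2,pickle
for n in ["scene","top","wrist"]:
    pickle.dump(cam(n),open(f"c7{n}.pkl","wb"))
    im=bot.get_image(n); cv2.imwrite(f"pics/{n}7.png",im[:,:,::-1])
    if n=="top": cv2.imwrite("pics/top7c.png",cv2.resize(im[145:295,295:445,::-1],None,fx=4,fy=4,interpolation=cv2.INTER_CUBIC))
    if n=="scene": cv2.imwrite("pics/scene7c.png",cv2.resize(im[130:260,300:440,::-1],None,fx=4.5,fy=4.5,interpolation=cv2.INTER_CUBIC))
s=bot.state();print(s["tcp_pos"],s["ee_rot"],s["width"])
E
```

```text
[ 0.45285992 -0.1162724   0.34688216] [2.38837283e+00 2.04046925e+00 1.14275398e-05] 0.08531003497465621
```

View pics/wrist7.png

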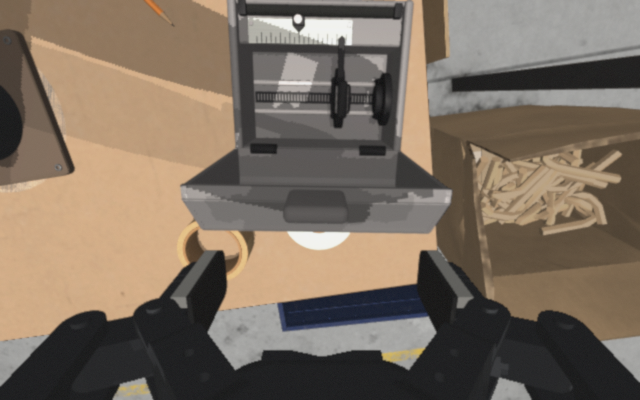

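View pics/top7c.png

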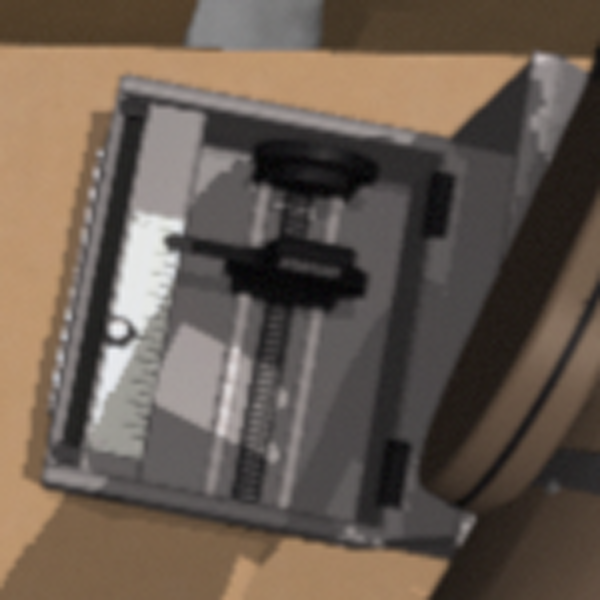

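View pics/scene7c.png

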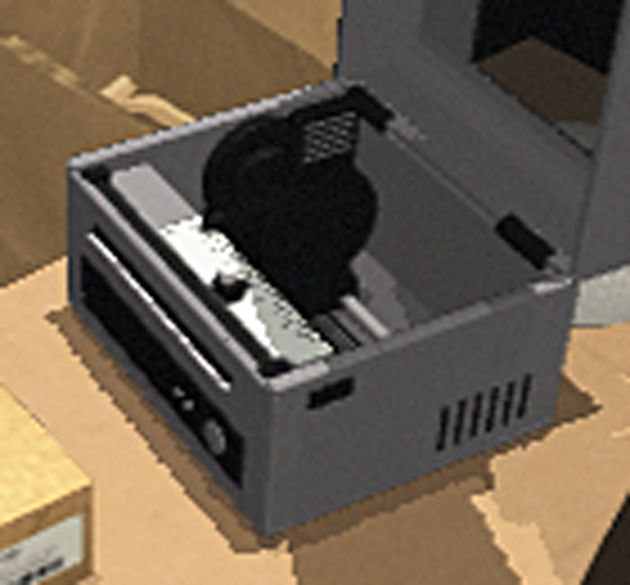

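The wrist view shows the index tip at about (342,40), the pointer with its thumbscrew at about (298,22), and the tab near (340,90). I'll move forward for a square view over the bay.

```bash
python3 - <<'E'
from h import *
print(plane("top",(315/4+295-.4,250/4+145-.4),.136))
go((.475,-.035,.36),down(-.16))
E
```

```text
[ 0.48297252 -0.05258484  0.136     ]
rot [0.    0.    0.003] shift [ 0.0837  0.0092 -0.0131]
```

Call:
play_rows(rows="0 0 0 0.04 0.01 -0.013 0;0 0 0 0.08 0.01 -0.013 0;0 0 0 0.083 0.01 -0.013 0;0 0 0 0.083 0.01 -0.013 0;0 0 0 0.083 0.01 -0.013 0")

```text
time_s: 6.95
tcp_pos: [0.4753, -0.0364, 0.3587]
ee_rot: [-2.388, -2.039, 0.003]
ft_force: [-0.1, -0.4, 0.3]
width: 0.0856
```

```bash
python3 - <<'E'
from h import *
import cv2,pickle
n="wrist"
pickle.dump(cam(n),open(f"w8.pkl","wb"))
im=bot.get_image(n); cv2.imwrite(f"pics/{n}8.png",im[:,:,::-1])
cv2.imwrite("pics/w8c.png",cv2.resize(im[60:260,220:420,::-1],None,fx=3,fy=3,interpolation=cv2.INTER_CUBIC))
s=bot.state();print(s["tcp_pos"],s["ee_rot"],s["width"])
E
```

```text
[ 0.47537465 -0.03668978  0.35902287] [-2.38899333e+00 -2.03846771e+00  2.00245878e-03] 0.08573019265652948
```

View pics/wrist8.png

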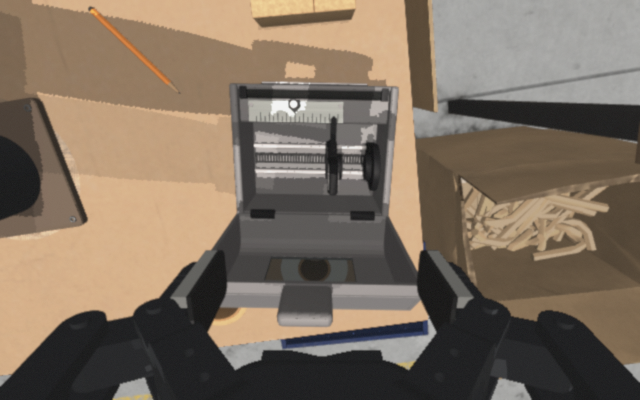

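View pics/w8c.png

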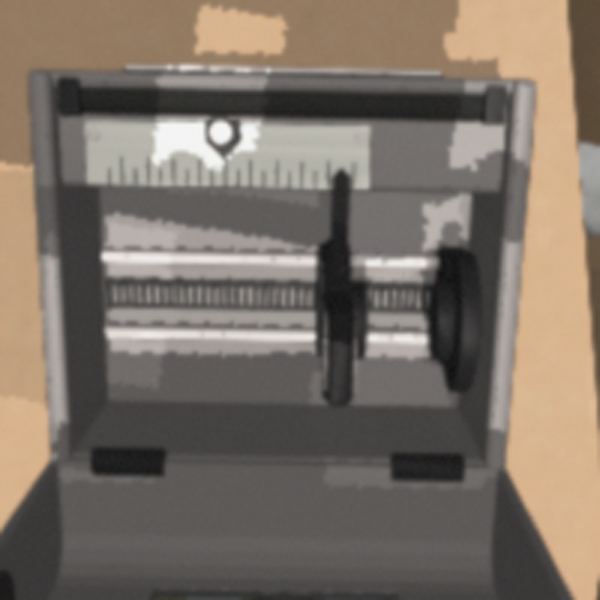

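The zoomed view shows the index tip at (333.6,116.5) and the pointer tip at about (294.8,112.5) in full-image pixels. I'll cast both to the rule's height.

```bash
python3 - <<'E'
from h import *
import pickle
c=pickle.load(open("w8.pkl","rb"))
W=lambda u,v:(u/3+220-.33,v/3+60-.33)
e=np.array([np.cos(-.16),np.sin(-.16),0]); ex=np.array([-np.sin(.16),-np.cos(.16),0])
# rim corners: outer left top, right top, at z .095
for nm,uv,z in [("rimFL",(30,72),.095),("rimFR",(535,80),.095),("idx",(341,170),.088),("ptr",(225,160),.0855),("ptr screw",(221,134),.097),("tabback",(338,400),.136),("rule0",(87,187),.0855),("rule1",(370,188),.0855)]:
    p=plane("w",W(*uv),z,c); print(nm,p.round(4),"y",(p@e).round(4),"x",(p@ex).round(4))
T=lambda u,v:(u/4+295-.4,v/4+145-.4)
ct=pickle.load(open("c7top.pkl","rb"))
for nm,uv,z in [("idx",(170,240),.088),("ptr",(133,335),.0855),("tabL",(278,247),.136),("tabR",(356,258),.136),("rimFR",(125,78),.095),("rimFL",(45,485),.095)]:
    p=plane("t",T(*uv),z,ct); print(nm,p.round(4),"y",(p@e).round(4),"x",(p@ex).round(4))
print(ray("w",(0,0),c)[0])
E
```

```text
rimFL [0.3891 0.0635 0.095 ] y 0.374 x -0.1247
rimFR [0.5725 0.0315 0.095 ] y 0.5602 x -0.1223
idx [0.4972 0.0102 0.088 ] y 0.4892 x -0.0893
ptr [0.4535 0.0208 0.0855] y 0.4444 x -0.0928
ptr screw [0.4547 0.0308 0.097 ] y 0.444 x -0.1028
tabback [ 0.4831 -0.0667  0.136 ] y 0.4875 x -0.0111
rule0 [0.3985 0.0192 0.0855] y 0.3903 x -0.0824
rule1 [0.5074 0.0015 0.0855] y 0.5007 x -0.0823
idx [0.4939 0.0071 0.088 ] y 0.4865 x -0.0857
ptr [0.4504 0.0234 0.0855] y 0.441 x -0.0948
tabL [ 0.484  -0.0366  0.136 ] y 0.4836 x -0.041
tabR [ 0.4798 -0.0704  0.136 ] y 0.4849 x -0.007
rimFR [0.5674 0.0288 0.095 ] y 0.5556 x -0.1188
rimFL [0.3821 0.0619 0.095 ] y 0.3673 x -0.122
[0.48797108 0.03665945 0.47555107]
```

Both views put the travel at about 45 mm along −tool y. I'll approach the tab with a 0.2 rad lean away from the cover.

```bash
python3 - <<'E'
from h import *
go((.4845,-.048,.20),down(-.16,-.2))
go((.4845,-.048,.130),down(-.16,-.2))
E
```

```text
rot [-0.001 -0.2    0.002] shift [-0.0097  0.0111  0.159 ]
rot [-0.001 -0.2    0.002] shift [-0.0097  0.0112  0.229 ]
```

Call:
play_rows(rows="0 -0.1 0 0 0.0055 0.03 0;0 -0.2 0 0 0.011 0.07 0;0 -0.2 0 -0.01 0.011 0.11 0;0 -0.2 0 -0.01 0.011 0.15 0;0 -0.2 0 -0.01 0.011 0.159 0;0 -0.2 0 -0.01 0.011 0.159 0;0 -0.2 0 -0.01 0.011 0.159 0")

```text
time_s: 7.7
tcp_pos: [0.4862, -0.0483, 0.2031]
ee_rot: [2.283, 1.948, -0.226]
ft_force: [0.1, -0.4, -0.2]
width: 0.0855
```

```bash
python3 - <<'E'
from h import *
import cv2,pickle
n="wrist"
pickle.dump(cam(n),open(f"w9.pkl","wb"))
im=bot.get_image(n); cv2.imwrite(f"pics/{n}9.png",im[:,:,::-1])
im=bot.get_image("scene"); cv2.imwrite("pics/s9.png",cv2.resize(im[50:270,230:500,::-1],None,fx=2.7,fy=2.7))
s=bot.state();print(s["tcp_pos"],s["ee_rot"],s["width"])
go((.4845,-.048,.130),down(-.16,-.2))
E
```

```text
[ 0.48663779 -0.0481245   0.20387223] [ 2.28148959  1.94703178 -0.2243769 ] 0.08565337855561497
rot [0.006 0.    0.002] shift [ 0.0145 -0.0025  0.0724]
```

View pics/wrist9.png

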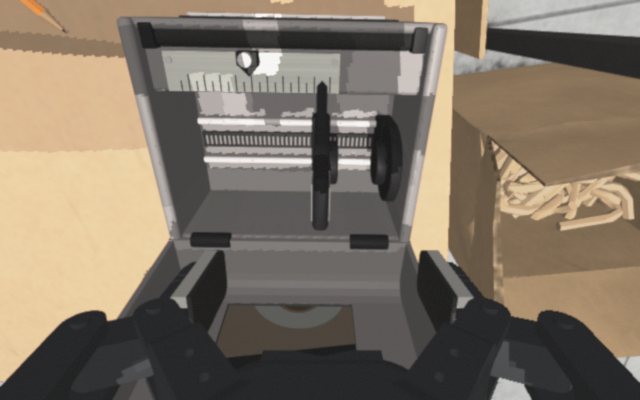

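View pics/s9.png

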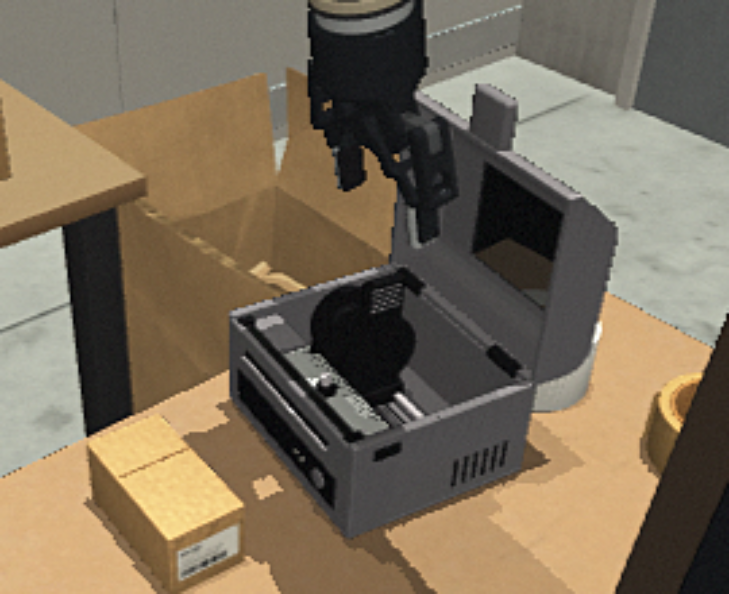

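The tab is at about 320 px, centred between the jaws, and the cover is clear. I'll go down and close.

Call:
play_rows(rows="0 0 0 0.006 0 0.03 0;0 0 0 0.011 0 0.055 0;0 0 0 0.014 0 0.069 0;0 0 0 0.014 0 0.069 0;0 0 0 0.014 0 0.069 0")

```text
time_s: 8.3
tcp_pos: [0.486, -0.0477, 0.1319]
ee_rot: [2.282, 1.949, -0.227]
ft_force: [0.8, 0.3, 1.2]
width: 0.0853
```

```bash
python3 - <<'E'
from h import *
import cv2
im=bot.get_image("wrist"); cv2.imwrite("pics/w10.png",im[:,:,::-1])
im=bot.get_image("scene"); cv2.imwrite("pics/s10.png",cv2.resize(im[50:270,230:500,::-1],None,fx=2.7,fy=2.7))
s=bot.state();print(s["tcp_pos"],s["ft_force"],s["width"])
E
```

```text
[ 0.48636546 -0.04776357  0.1324836 ] [ 0.1868272  -0.62307745  0.30391393] 0.08539937450281043
```

View pics/w10.png

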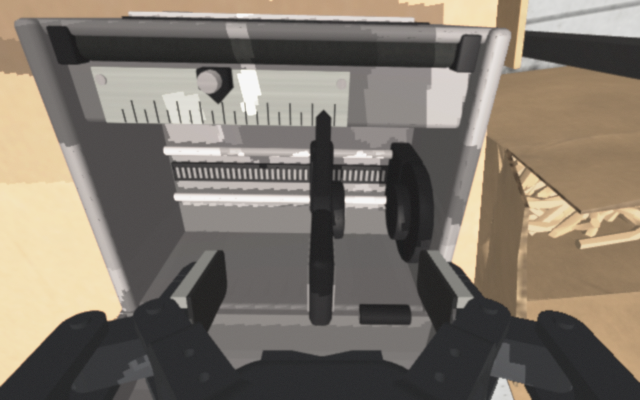

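View pics/s10.png

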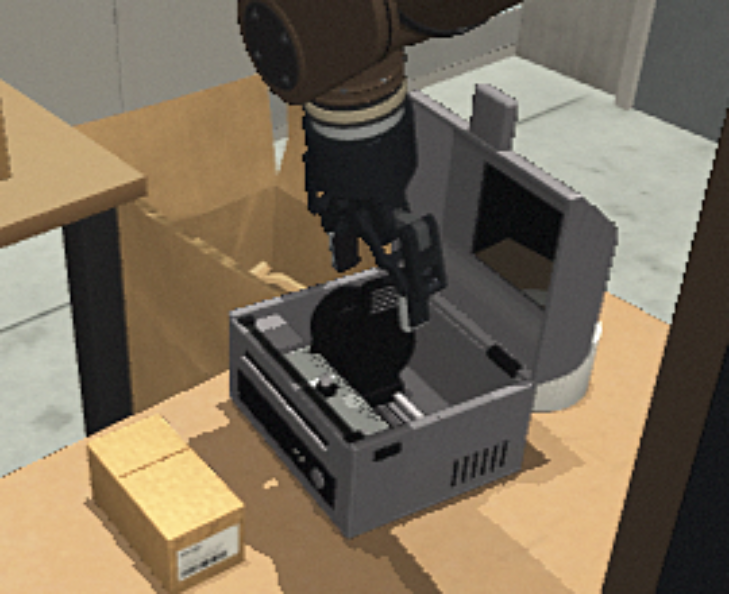

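Call:
play_rows(rows="0 0 0 0 0 0 255;0 0 0 0 0 0 255;0 0 0 0 0 0 255;0 0 0 0 0 0 255;0 0 0 0 0 0 255;0 0 0 0 0 0 255;0 0 0 0 0 0 255;0 0 0 0 0 0 255", newtons=70)

```text
time_s: 9.2
tcp_pos: [0.4855, -0.0475, 0.1308]
ee_rot: [2.285, 1.948, -0.227]
ft_force: [3.5, -0.6, -0.4]
width: 0.0087
```

```bash
python3 - <<'E'
from h import *
import cv2
im=bot.get_image("wrist"); cv2.imwrite("pics/w11.png",im[:,:,::-1])
s=bot.state();print(s["tcp_pos"],s["ft_force"],s["width"])
E
```

```text
[ 0.48549938 -0.0475247   0.13079204] [ 2.54771502 -1.04896633 -0.85312305] 0.00933530883942156
```

View pics/w11.png

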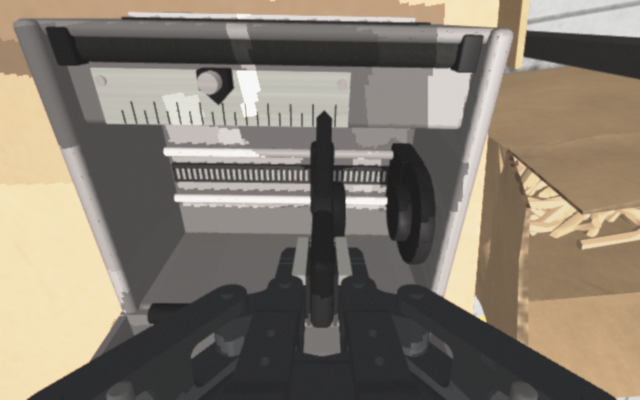

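The tab is held at 9 mm. The index tip is at (324,112) and the pointer tip at about (217,103). I'll pull most of the way, then measure.

Call:
play_rows(rows="0 0 0 0 -0.008 0 255;0 0 0 0 -0.016 0 255;0 0 0 0 -0.024 0 255;0 0 0 0 -0.032 0 255;0 0 0 0 -0.038 0 255;0 0 0 0 -0.041 0 255;0 0 0 0 -0.041 0 255;0 0 0 0 -0.041 0 255")

```text
time_s: 10.05
tcp_pos: [0.4467, -0.0408, 0.1308]
ee_rot: [2.282, 1.947, -0.219]
ft_force: [10.5, 0.4, -5.8]
width: 0.0091
```

```bash
python3 - <<'E'
from h import *
import cv2,pickle
for n in ["wrist","top","scene"]:
    pickle.dump(cam(n),open(f"c12{n}.pkl","wb"))
    im=bot.get_image(n)[:,:,::-1]; cv2.imwrite(f"pics/{n}12.png",im)
    r={"wrist":(40,200,200,420,3.5),"top":(165,275,300,420,5),"scene":(130,260,300,440,4.5)}[n]
    cv2.imwrite(f"pics/{n}12c.png",cv2.resize(im[r[0]:r[1],r[2]:r[3]],None,fx=r[4],fy=r[4],interpolation=cv2.INTER_CUBIC))
s=bot.state();print(s["tcp_pos"],s["ft_force"],s["width"])
E
```

```text
[ 0.44676215 -0.04076933  0.13081412] [11.27476188  1.07024433 -6.43837478] 0.008758393744408127
```

View pics/wrist12c.png

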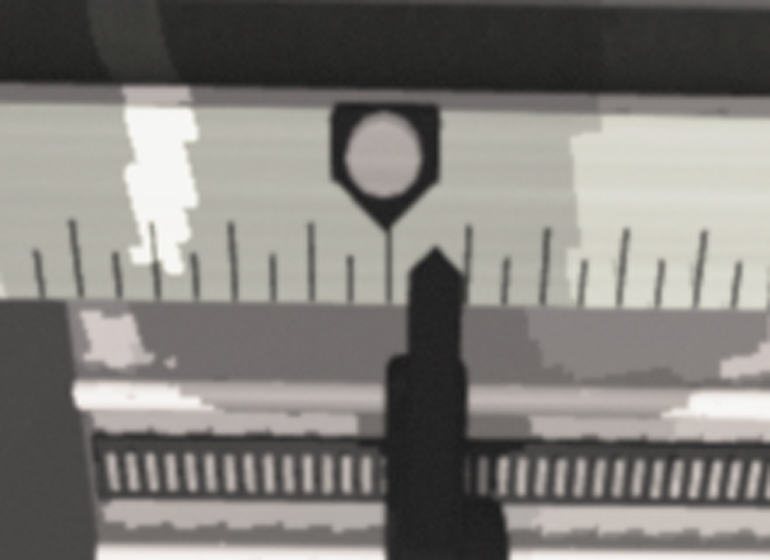

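View pics/top12c.png

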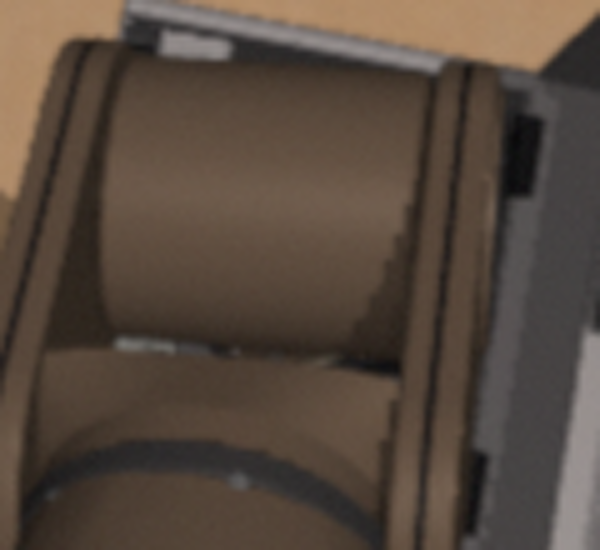

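View pics/scene12c.png

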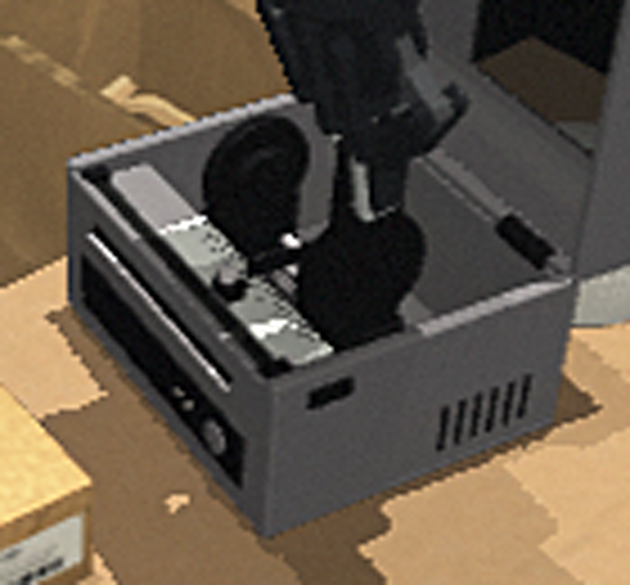

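The wrist crop shows the pointer tip at u≈388 and the index tip at u≈435. With the rule's 5 mm ticks about 39.5 px apart, roughly 5.9 mm remain. The scene view shows the cover upright and the carton untouched.

Call:
play_rows(rows="0 0 0 0 -0.003 0 255;0 0 0 0 -0.006 0 255;0 0 0 0 -0.006 0 255;0 0 0 0 -0.006 0 255;0 0 0 0 -0.006 0 255;0 0 0 0 -0.006 0 255")

```text
time_s: 10.8
tcp_pos: [0.441, -0.0398, 0.1308]
ee_rot: [2.282, 1.947, -0.218]
ft_force: [12.9, 1.2, -6.3]
width: 0.0089
```

```bash
python3 - <<'E'
from h import *
import cv2
c=cam("wrist")
im=bot.get_image("wrist")[:,:,::-1]
cv2.imwrite("pics/w13c.png",cv2.resize(im[40:200,200:420],None,fx=3.5,fy=3.5,interpolation=cv2.INTER_CUBIC))
im=bot.get_image("scene")[:,:,::-1]
cv2.imwrite("pics/s13c.png",cv2.resize(im[50:270,230:500],None,fx=2.7,fy=2.7))
import pickle; pickle.dump(c,open("c13.pkl","wb"))
s=bot.state();print(s["time_s"],s["tcp_pos"],s["ft_force"],s["width"])
E
```

```text
10.9 [ 0.4410595  -0.039779    0.13085532] [12.07316383  0.43314845 -6.63986105] 0.008902085389026237
```

View pics/w13c.png

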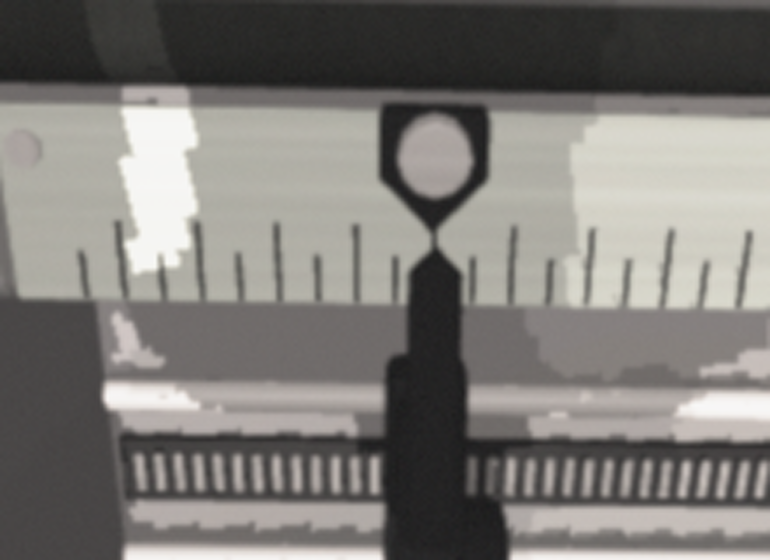

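View pics/s13c.png

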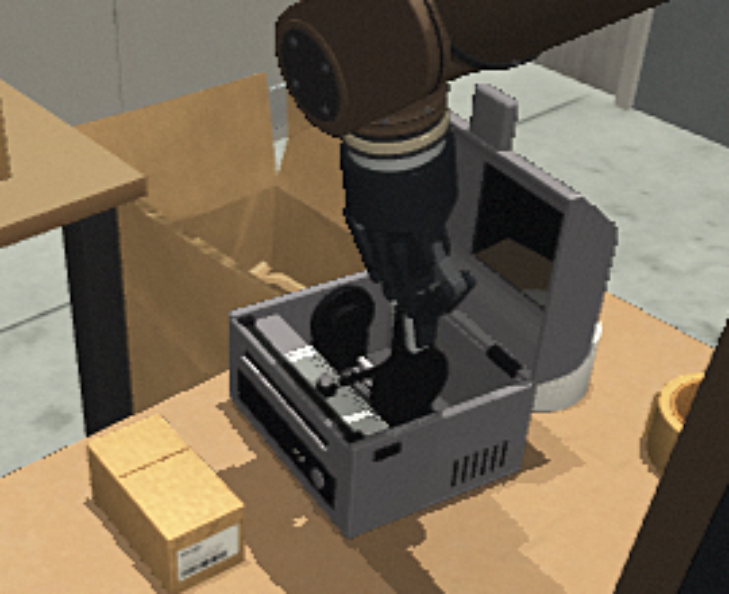

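The index tip and the pointer tip coincide in the wrist crop, both at u≈434–435, well under 1 mm apart. The cover is upright. I'll hold still for a second so step 2 counts, then check for drift.

Call:
play_rows(rows="0 0 0 0 0 0 255;0 0 0 0 0 0 255;0 0 0 0 0 0 255;0 0 0 0 0 0 255;0 0 0 0 0 0 255;0 0 0 0 0 0 255;0 0 0 0 0 0 255;0 0 0 0 0 0 255")

```text
time_s: 11.7
tcp_pos: [0.441, -0.0398, 0.1309]
ee_rot: [2.282, 1.947, -0.218]
ft_force: [11.4, 1.1, -6.7]
width: 0.0086
```

```bash
python3 - <<'E'
from h import *
import cv2
im=bot.get_image("wrist")[:,:,::-1]
cv2.imwrite("pics/w14c.png",cv2.resize(im[40:200,200:420],None,fx=3.5,fy=3.5,interpolation=cv2.INTER_CUBIC))
s=bot.state();print(s["time_s"],s["tcp_pos"],s["ft_force"],s["width"])
E
```

```text
11.75 [ 0.44102811 -0.03976019  0.13084148] [11.80811506  1.98359112 -6.72552789] 0.009065377156776815
```

View pics/w14c.png

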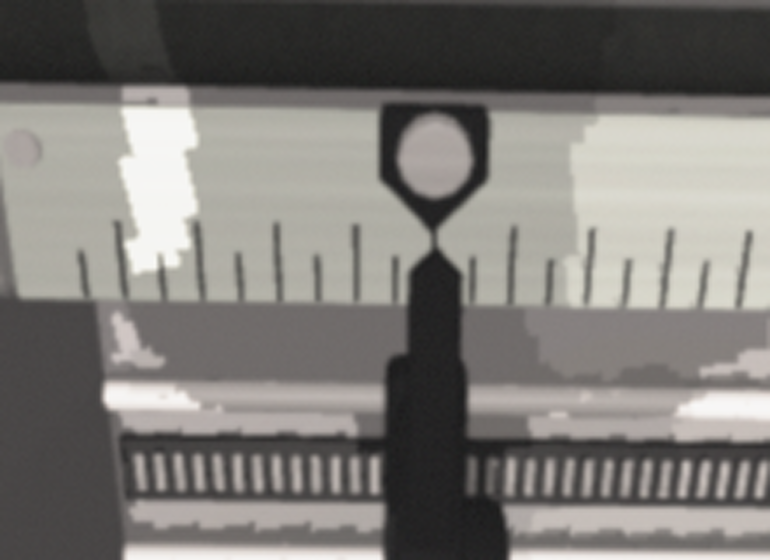

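Nothing has moved: the tips are still aligned at u≈434. I'm handing the job in.

```bash
python3 -c "
from station import bot
print(bot.job_done()); print(bot.state()['time_s'])"
```

```text
the job is handed in; nothing more can be done
None
the job is handed in; nothing more can be done
```

The cover is swung right back, to about 1.6 rad by the arm's path, and stood open in the last scene picture. The arm is holding the guide by its tab (70 N grip commanded) about 45 mm along from its rest position. I handed the job in at about 12 s of the 51 s allowed; no verdict was reported.

- **Alignment:** In the last wrist picture the index tip and the pointer tip coincide, well under 1 mm apart. They did not move over the last 0.8 s hold.
- **Holding force:** The wrist force was steady at about 12 N, which matches the spring. The fingers stood 9 mm apart on the 10 mm tab.
- **Surroundings:** The arm touched neither the carton nor the label roll, and the carton looks unmoved in the scene picture. I did not measure either against its starting position, and only the edge of the roll shows behind the open cover.
- **Disagreements:** Absolute positions from the separate cameras differed by 3 to 8 mm, and their first heights for the tongue by over 10 mm. I therefore set the final position from the pointer and index seen together in the wrist picture. The overhead camera could not confirm it because the arm blocked its view.

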